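# Hold a bench-pin blank in the sawing hook

## Robot

A 7-joint arm with a two-finger parallel gripper is mounted at the origin on the work surface. World frame = base frame: x ahead of the robot, y to its left, z up, the work surface at z = 0. Lengths are in m, angles in rad, forces in N, time in s.
With the tool pointing down it reaches from about 0.35 to 0.9 m from the base axis. Payload 7.2 kg.
Tool frame: the origin (TCP) lies at the very end of the fingers, on their centre line; the grasp point (between the pads) lies ctrl.tcp_to_grasp behind it (ctrl.tcp_to_grasp is the distance from the TCP to the grasp point, in m); z points along the fingers, y is the direction in which the jaws open and shut (so a half turn about z gives the same grasp; the last joint's range is limited). The gripper opens to 88 mm and grips with 3 to 60 N. Pads are 20 mm wide; open, the fingers measure 115 mm over their backs; the gripper's body (75 mm by 178 mm) begins 61 mm behind the grasp point.
Start: joints at [1.057, 0.411, -0.013, 1.596, 0.006, 1.134, -0.082], TCP at [0.269, -0.564, 0.223] pointing down, gripper open.
Joint ranges: [-2.95, 2.95], [-0.29, 1.99], [-1.47, 1.44], [0.14, 2.54], [-1.03, 4.17], [0.13, 1.85], [-2.86, 2.86]. Speed limits (rad/s): [2.39, 2.39, 3.01, 3.01, 3.14, 3.14, 3.14].

## Interface

Orientations are given as a rotation vector (axis times angle).
In Python, from cell import ctrl, viewer gives the robot as it stands. The module is installed in compiled form; this text tells all that it offers.
- The arm moves only by the shell command python3 -m handwheel 'ROWS'. ROWS is JSON, a list of rows, each an object with "linear": the shift along the tool's x, y, z in cm, a list of three; "rot": the turn, a rotation vector about the tool's x, y, z in rad, a list of three; "claw": the opening, from 0 (shut) to 1 (fully open). In form: [{"linear": [tx, ty, tz], "rot": [wx, wy, wz], "claw": claw}, ...]. A call has 1 to 20 rows; each row shifts and turns the commanded pose from where the row before left it, along the tool's axes as they then stand; what a row does not reach is not made up. A row lasts 1/8 s, in which the tool goes at most 62.5 mm and 10.7 degrees, less where a joint would pass 70% of its speed; a pose out of reach is approached as far as the arm can. A call with a gripper value outside its range is refused whole. The fingers move at their own pace and stop on an object; the grip force is fixed at half the most. Time passes only in rows, so rows that do not move let the fingers close. It gives the time, the measured TCP pose, the force and the opening at its end, in the units of the state.
- ctrl.get_state(): the state, without advancing time (a new reading comes with each control period).
- viewer.camera(name): name is "side" or "top" or "wrist"; returns a dict with "color" (480x640x3 uint8, red, green, blue), "fx", "fy", "cx", "cy" (pixels), "pose" (4x4, takes a point from camera to world coordinates); the wrist camera has in their place "T_tool_cam" (4x4, takes a point from camera to tool coordinates, whose origin is the TCP and whose axes are the flange's). Camera axes: x right, y up, looking along -z (the intrinsics and any distortion apply to the point x, -y, -z); pixel columns grow to the right and rows downward; lengths in m; the calibration is good to about 2 mm. A picture is of the moment at which its call begins: read the wrist's pose just before it. There is no depth.
- ctrl.hand_in(): hands the job in, once; it reports no verdict.
The state is a dict: "time_s": time; "joint_pos": joint angles; "qvel": joint speeds; "joint_torque": joint torques, N m; "tcp_pos": TCP position; "orientation": TCP orientation; "wrist_force": force on the tool from outside, world axes, zero at the start; "moment": the same for the moment, N m; "width": opening from 0.0 (shut) to 1.0 (fully open).
Only numpy, scipy, OpenCV 4.12 (cv2) and the standard library are available. Lean on these libraries where they do the work, as an engineer would, in place of code of your own. Each camera call takes 0.05 s, during which the arm holds its last target.

## Task

Lay the bevelled wooden blank flat in the sawing hook, its square long side flush along the fence (the bevel facing away from the fence) and one end close up against the steel stop block. Then press it firmly against the fence and the base board together with one diagonal push of the fingers, as you would for sawing, and finish while still holding that push. Leave the other things on the bench where they are.

Things in the scene. Friction and masses are not known exactly. Their poses are not given: they have to be found in the camera images.
- hook: Base board of the sawing hook, white melamine-faced, fixed to the bench: 170 (x) by 260 (y) by 15 mm (z). Origin: centre of its underside, on the bench. The fence stands along its +x edge; its top is at z = 15 mm. It may be on the robot's left or right and is turned up to 0.3 rad.
- fence: Fence, dark wooden bar fixed on the base board: 45 (x) by 260 (y) by 30 mm (z). Origin: centre of its underside, on the board's top. Axes as the hook's; its working face is the -x face, 22.5 mm from its origin, the side nearer the robot.
- stop: Stop block, steel, fixed on the base board against the fence's working face, towards the fence's -y end (its place along the fence varies): 40 (x) by 25 (y) by 30 mm (z). Origin: centre of its underside, on the board's top. Axes as the hook's; the blank's end goes against its +y face, 12.5 mm from its origin.
- blank: Pale hardwood blank, 100 g or so, loose: 44 (x, width) by 110 (y, length) by 26 mm (z, thickness), lying flat on the bench. Origin: centre of its underside. Its long top edge on the -x side is bevelled at 45 degrees by 12 mm, so the -x side wall is 14 mm high and the top is 32 mm wide; the +x side is square and goes against the fence, with the blank's axes then parallel to the fence's.
- blank_bevel (a point): Middle of the blank's bevel face, 16 mm to -x of the blank's origin and 20 mm above its underside. Its normal points halfway between the blank's -x and up. The blank drags on the board (friction about 0.5 to 0.75): pushed steeply downwards it sticks short of the fence, pushed level on its low side wall it slides. A firm push for sawing is some 15 to 20 N, more into the fence than down.
- file: Bystander: needle file with a wooden handle, 160 mm long, lying on the bench near the robot. Leave it alone.
- jar: Bystander: small lidded glass jar, 56 mm across and 60 mm high, beyond the work. Leave it alone.
- sleeve: Bystander: brass sleeve, 32 mm across and 20 mm high, standing beyond the work. Leave it alone.
Mind the look-alikes: they are no part of the job. What is meant by the blank is not blue, red or turquoise, and is the smaller of those in its own colour.

How it is judged:
By the outcome, as a careful person would: the job done as asked, in the order asked, and still so for the second after the job is handed in, while the arm keeps its last pose, push and grip.
It also fails if it takes over 58 s, if anything falls off the work surface, if the arm or the gripper's body presses on something with over 40 N, if the wrist force passes 120 N, or if a joint passes its speed limit or range.

## Working session

There is one attempt and no reset: what is moved stays moved. The work goes in short steps, Python scripts to look and compute and a shell command to move; the robot and the scene stay as the last step left them, time stands still between calls to the robot, and variables do not carry over. Pictures are saved under pics/ and viewed, and the job is handed in when it is done.

```bash
mkdir -p pics; cat > h.py <<'E'
import numpy as np, cv2
from cell import ctrl, viewer
from scipy.spatial.transform import Rotation as R
def shot(n,f):
    s=ctrl.get_state(); c=viewer.camera(n); cv2.imwrite('pics/'+f+'.png',c['color'][:,:,::-1])
    np.save('pics/'+f+'.npy',dict(c=c,s=s),allow_pickle=True); return c,s
def load(f):
    d=np.load('pics/'+f+'.npy',allow_pickle=True).item(); c=d['c'];s=d['s']
    if 'pose' in c: T=np.array(c['pose'])
    else:
        W=np.eye(4);W[:3,:3]=R.from_rotvec(s['orientation']).as_matrix();W[:3,3]=s['tcp_pos'];T=W@np.array(c['T_tool_cam'])
    return c,T
def px2w(f,u,v,z):
    c,T=load(f); d=T[:3,:3]@np.array([(u-c['cx'])/c['fx'],-(v-c['cy'])/c['fy'],-1]); o=T[:3,3]
    return o+d*(z-o[2])/d[2]
def w2px(f,p):
    c,T=load(f); q=np.linalg.inv(T)@np.append(p,1); return c['cx']+c['fx']*q[0]/-q[2], c['cy']+c['fy']*-q[1]/-q[2]
def crop(f,u0,v0,u1,v1,k,o):
    im=cv2.imread('pics/'+f+'.png')[v0:v1,u0:u1]; cv2.imwrite('pics/'+o+'.png',cv2.resize(im,None,fx=k,fy=k,interpolation=cv2.INTER_CUBIC))
E
python3 - <<'E'
from h import *
for n in['top','side','wrist']:
    c,s=shot(n,n+'0'); print(n,{k:(v if k!='color' else 0) for k,v in c.items()})
print(s, ctrl.tcp_to_grasp)
E
```

```text
top {'color': 0, 'fx': 473.5137508536227, 'fy': 473.5137508536227, 'cx': 315.39411421515814, 'cy': 239.3076693855411, 'pose': array([[-0.0608413 ,  0.97346371, -0.22060542,  0.3688248 ],
       [-0.99813755, -0.06032056,  0.00910272,  0.052294  ],
       [-0.00444587,  0.22074837,  0.97532066,  1.05730561],
       [ 0.        ,  0.        ,  0.        ,  1.        ]])}
side {'color': 0, 'fx': 572.7611622344187, 'fy': 572.7611622344187, 'cx': 322.9777451965233, 'cy': 249.82503960734866, 'pose': array([[-0.75997385,  0.36331623, -0.53892584,  0.03630158],
       [-0.64994601, -0.42883102,  0.62743457,  0.64552917],
       [-0.00315095,  0.82710657,  0.5620363 ,  0.62172857],
       [ 0.        ,  0.        ,  0.        ,  1.        ]])}
wrist {'color': 0, 'fx': 411.13143074596803, 'fy': 411.13143074596803, 'cx': 319.8356225533416, 'cy': 242.72117378285847, 'T_tool_cam': array([[ 4.85702681e-04,  9.64954897e-01,  2.62415341e-01,
         7.13939749e-02],
       [ 9.99999637e-01, -6.52317857e-04,  5.47814035e-04,
        -1.55784339e-03],
       [ 6.99794048e-04,  2.62414979e-01, -9.64954864e-01,
        -1.61305259e-01],
       [ 0.00000000e+00,  0.00000000e+00,  0.00000000e+00,
         1.00000000e+00]])}
{'time_s': 0.1, 'joint_pos': array([ 1.05675785,  0.41186908, -0.01274324,  1.59693118,  0.00559855,
        1.1342968 , -0.08222378]), 'qvel': array([-0.00128896, -0.00273295, -0.00040805, -0.00263113,  0.00025915,
        0.00117052, -0.0002677 ]), 'joint_torque': array([ 3.32473690e-03, -5.89100862e+01,  6.44091927e-01, -2.91713244e+01,
       -5.38170116e-02,  1.45410435e-02,  7.97960524e-05]), 'tcp_pos': array([ 0.26929998, -0.56351172,  0.22187431]), 'orientation': array([-3.06247276e+00, -6.94267236e-01,  6.46061067e-04]), 'wrist_force': array([1.15168269, 0.63827136, 0.14470415]), 'moment': array([ 0.00059688, -0.00761057, -0.05280467]), 'width': 0.9997921994359585} 0.0187
```

View pics/top0.png

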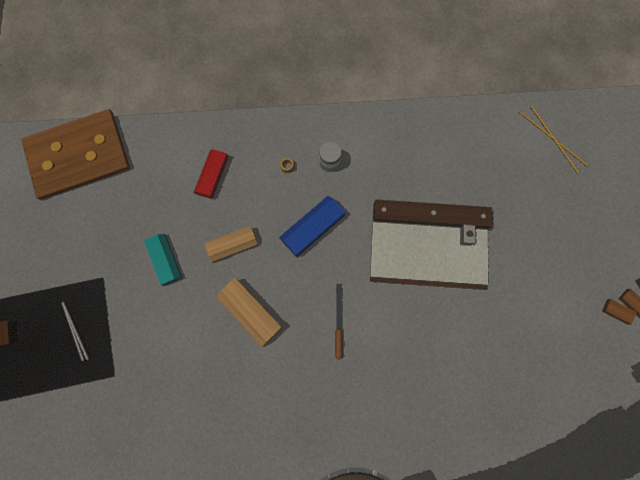

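View pics/side0.png

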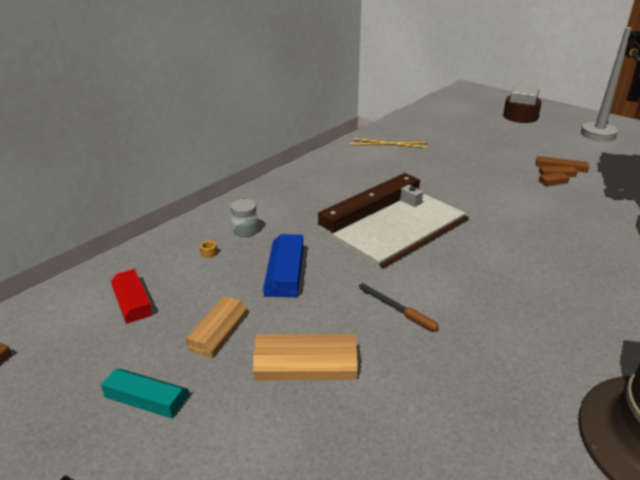

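The top view shows the small pale blank at about (232,244), a larger look-alike at (250,312), the hook at (430,245) and the stop at (468,234). I'll enlarge these.

```bash
python3 - <<'E'
from h import *
crop('top0',190,210,280,275,8,'c1'); crop('top0',360,190,500,295,5,'c2'); crop('side0',170,280,270,370,6,'c3')
E
```

```text
(no output)
```

View pics/c1.png

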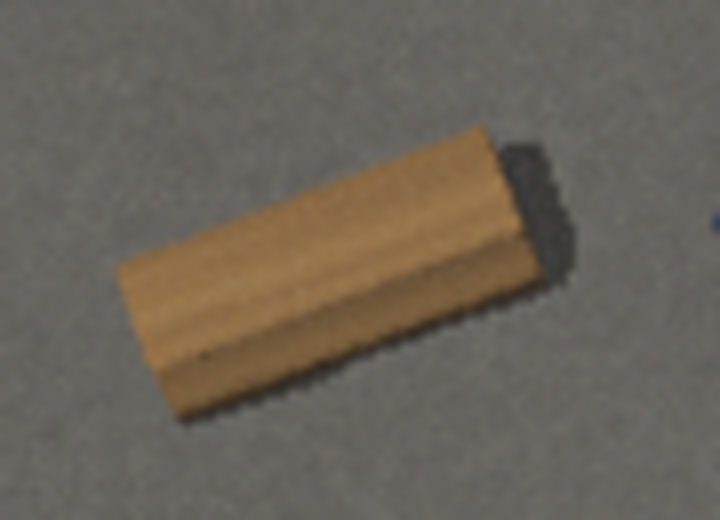

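View pics/c2.png

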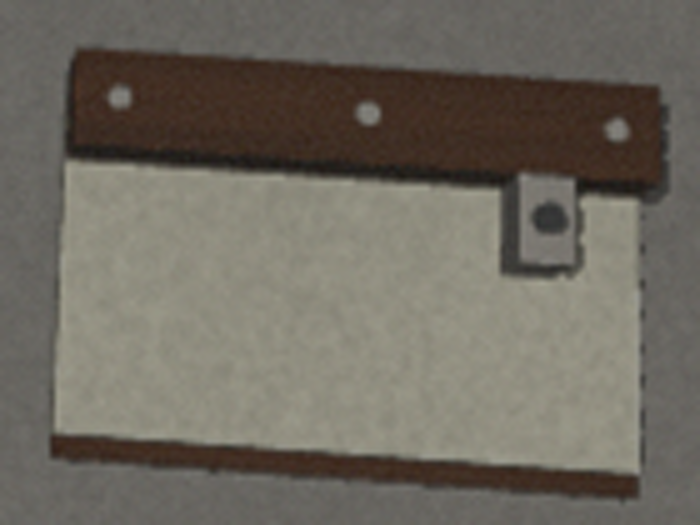

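View pics/c3.png

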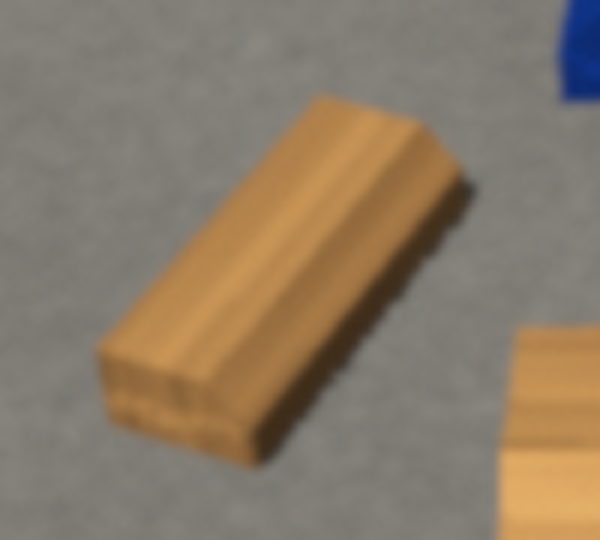

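```bash
python3 - <<'E'
from h import *
np.set_printoptions(precision=4,suppress=True)
def P(k,o,f,u,v,z): return px2w(f,o[0]+(u+.5)/k-.5,o[1]+(v+.5)/k-.5,z)
A=lambda u,v,z:P(8,(190,210),'top0',u,v,z)
B=lambda u,v,z:P(5,(360,190),'top0',u,v,z)
a,b,c,d,e,f=A(118,267,.026),A(485,127,.026),A(155,370,.026),A(522,235,.026),A(182,418,.014),A(545,275,.014)
for n,p in zip('abcdef',(a,b,c,d,e,f)): print(n,p)
print('len',*(np.linalg.norm(x-y) for x,y in((a,b),(c,d),(e,f))),'w',np.linalg.norm(a-c),np.linalg.norm(b-d))
for x,y in((a,b),(c,d),(e,f)):
    t=x-y; print('ang of +y',np.degrees(np.arctan2(-t[0],t[1])))
fa,fb,fc,fd=B(78,48,.045),B(660,88,.045),B(68,148,.045),B(655,188,.045)
ba,bb=B(55,435,.015),B(638,472,.015)
for n,p in zip(('fa','fb','fc','fd','ba','bb'),(fa,fb,fc,fd,ba,bb)): print(n,p)
print('len',*(np.linalg.norm(x-y) for x,y in((fa,fb),(fc,fd),(ba,bb))),'w',np.linalg.norm(fa-fc),np.linalg.norm(fb-fd),np.linalg.norm(fa[:2]-ba[:2]))
for x,y in((fa,fb),(fc,fd),(ba,bb)):
    t=x-y; print('ang of +y',np.degrees(np.arctan2(-t[0],t[1])))
for u,v in((520,172),(577,175),(520,262),(575,265)): print('stop',B(u,v,.045))
# side check of blank corners
A=lambda u,v,z:P(6,(170,280),'side0',u,v,z)
print('side',A(320,95,.026),A(100,348,.026),A(425,125,.026),A(212,383,.026),A(460,170,.014),A(258,432,.014))
E
```

```text
a [0.6091 0.2906 0.026 ]
b [0.6431 0.1871 0.026 ]
c [0.5792 0.2806 0.026 ]
d [0.6113 0.1777 0.026 ]
e [0.5675 0.2759 0.014 ]
f [0.6022 0.1731 0.014 ]
len 0.10890296442936878 0.10774914177927633 0.10844441811077385 w 0.031523415104425814 0.0331348489319638
ang of +y 18.169908720057382
ang of +y 17.320873855282695
ang of +y 18.620747579344602
fa [ 0.6812 -0.0961  0.045 ]
fb [ 0.6466 -0.3524  0.045 ]
fc [ 0.6354 -0.0876  0.045 ]
fd [ 0.6012 -0.3437  0.045 ]
ba [ 0.5124 -0.0744  0.015 ]
bb [ 0.4802 -0.3296  0.015 ]
len 0.25870246236381 0.25842744907808096 0.257217748001871 w 0.046588426913686976 0.04621399370314621 0.17016293387526504
ang of +y -7.688391419865449
ang of +y -7.6020382083271905
ang of +y -7.190774616168436
stop [ 0.6121 -0.2854  0.045 ]
stop [ 0.6092 -0.3103  0.045 ]
stop [ 0.5717 -0.2802  0.045 ]
stop [ 0.5689 -0.3039  0.045 ]
side [0.6467 0.1899 0.026 ] [0.6118 0.2935 0.026 ] [0.6149 0.1801 0.026 ] [0.5804 0.2834 0.026 ] [0.6048 0.1777 0.014 ] [0.5689 0.2801 0.014 ]
```

```bash
python3 - <<'E'
from h import *
crop('side0',310,165,475,270,4,'c4')
E
```

```text
(no output)
```

View pics/c4.png

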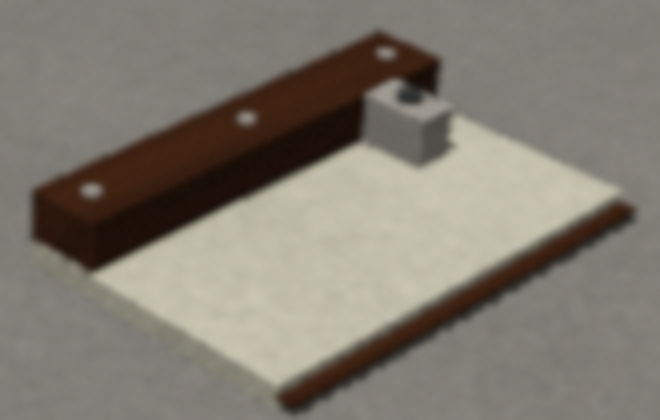

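```bash
cat >> h.py <<'E'
np.set_printoptions(precision=4,suppress=True)
def plan(p,Rm):
    s=ctrl.get_state(); R0=R.from_rotvec(s['orientation']); Rt=R.from_matrix(Rm)
    w=(R0.inv()*Rt).as_rotvec()
    dp=np.array(p)-s['tcp_pos']
    print('t',s['time_s'],'tcp',s['tcp_pos'],'rot',w,'lin(cm) old axes',100*R0.inv().apply(dp),'lin new axes',100*Rt.inv().apply(dp),'F',s['wrist_force'],'w',s['width'])
def down(yaw,sgn=1):  # tool y along horizontal dir yaw, z down
    y=sgn*np.array([np.cos(yaw),np.sin(yaw),0]); z=np.array([0,0,-1.]); return np.c_[np.cross(y,z),y,z]
E
python3 - <<'E'
from h import *
def P(k,o,f,u,v,z): return px2w(f,o[0]+(u+.5)/k-.5,o[1]+(v+.5)/k-.5,z)
B=lambda u,v,z:P(4,(310,165),'side0',u,v,z)
for n,a in dict(fnl=(93,222,.045),ffl=(35,192,.045),ffr=(380,32,.045),fnr=(438,62,.045),boardL=(92,270,.015),boardnl=(278,388,.015),boardnr=(622,190,.015),stopff=(363,95,.045),stopfn=(420,127,.045),stopbn=(450,106,.045),stopbase=(420,166,.015)).items(): print(n,B(*a))
print(R.from_rotvec(ctrl.get_state()['orientation']).as_matrix())
y=.314
for s in(1,-1): plan([.6064,.2335,.15],down(y,s))
E
```

```text
fnl [ 0.6413 -0.0886  0.045 ]
ffl [ 0.6815 -0.0921  0.045 ]
ffr [ 0.6495 -0.3492  0.045 ]
fnr [ 0.6051 -0.3392  0.045 ]
boardL [ 0.644  -0.0914  0.015 ]
boardnl [ 0.5148 -0.069   0.015 ]
boardnr [ 0.4829 -0.3295  0.015 ]
stopff [ 0.6148 -0.2813  0.045 ]
stopfn [ 0.5725 -0.2712  0.045 ]
stopbn [ 0.5729 -0.3006  0.045 ]
stopbase [ 0.577  -0.2828  0.015 ]
[[ 0.9022  0.4312 -0.0006]
 [ 0.4312 -0.9022  0.001 ]
 [-0.0001 -0.0012 -1.    ]]
t 0.15 tcp [ 0.2693 -0.5636  0.222 ] rot [-0.001  -0.0008 -1.4389] lin(cm) old axes [ 64.7868 -57.3737   7.2627] lin new axes [65.4019 56.6795  7.1995] F [-0.2396  0.4979 -0.4931] w 1.0031219256332011
t 0.15 tcp [ 0.2693 -0.5636  0.222 ] rot [-0.0008  0.0011  1.7027] lin(cm) old axes [ 64.7868 -57.3737   7.2627] lin new axes [-65.4019 -56.6795   7.1995] F [-0.2396  0.4979 -0.4931] w 1.0031219256332011
```

```bash
python3 -m handwheel '[{"linear":[0,0,0],"rot":[0,0,-0.18],"claw":1},{"linear":[0,0,0],"rot":[0,0,-0.18],"claw":1},{"linear":[0,0,0],"rot":[0,0,-0.18],"claw":1},{"linear":[0,0,0],"rot":[0,0,-0.18],"claw":1},{"linear":[0,0,0],"rot":[0,0,-0.18],"claw":1},{"linear":[0,0,0],"rot":[0,0,-0.18],"claw":1},{"linear":[0,0,0],"rot":[0,0,-0.18],"claw":1},{"linear":[0,0,0],"rot":[0,0,-0.18],"claw":1}]' && python3 -m handwheel '[{"linear":[3.3,2.9,0.2],"rot":[0,0,0],"claw":1},{"linear":[3.3,2.9,0.2],"rot":[0,0,0],"claw":1},{"linear":[3.3,2.9,0.2],"rot":[0,0,0],"claw":1},{"linear":[3.3,2.9,0.2],"rot":[0,0,0],"claw":1},{"linear":[3.3,2.9,0.2],"rot":[0,0,0],"claw":1},{"linear":[3.3,2.9,0.2],"rot":[0,0,0],"claw":1},{"linear":[3.3,2.9,0.2],"rot":[0,0,0],"claw":1},{"linear":[3.3,2.9,0.2],"rot":[0,0,0],"claw":1},{"linear":[3.3,2.9,0.2],"rot":[0,0,0],"claw":1},{"linear":[3.3,2.9,0.2],"rot":[0,0,0],"claw":1},{"linear":[3.3,2.9,0.2],"rot":[0,0,0],"claw":1},{"linear":[3.3,2.9,0.2],"rot":[0,0,0],"claw":1},{"linear":[3.3,2.9,0.2],"rot":[0,0,0],"claw":1},{"linear":[3.3,2.9,0.2],"rot":[0,0,0],"claw":1},{"linear":[3.3,2.9,0.2],"rot":[0,0,0],"claw":1},{"linear":[3.3,2.9,0.2],"rot":[0,0,0],"claw":1},{"linear":[3.3,2.9,0.2],"rot":[0,0,0],"claw":1},{"linear":[3.3,2.9,0.2],"rot":[0,0,0],"claw":1},{"linear":[0,0,0],"rot":[0,0,0],"claw":1}]'
python3 - <<'E'
from h import *
plan([.6064,.2335,.15],down(.314)); shot('wrist','w1')
E
```

```text
time_s: 1.15
tcp_pos: [0.2693, -0.5637, 0.2223]
orientation: [-1.838, -2.547, -0.0]
wrist_force: [-0.2, -0.2, -0.6]
width: 0.999
time_s: 3.52
tcp_pos: [0.5815, 0.1667, 0.186]
orientation: [-1.838, -2.545, -0.002]
wrist_force: [0.2, 0.2, -0.1]
width: 1.0
t 3.525 tcp [0.5815 0.1667 0.186 ] rot [-0.0002 -0.0025  0.0059] lin(cm) old axes [5.5523 4.4696 3.6146] lin new axes [5.5876 4.4357 3.602 ] F [ 0.1878  0.1869 -0.094 ] w 1.0000432832722452
```

View pics/w1.png

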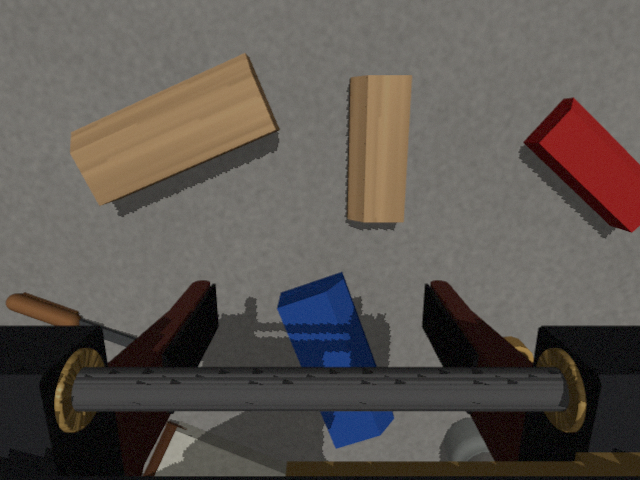

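The wrist view shows the blank at (378,148), bevel on the left (-x) side, and the big look-alike at (175,130).

```bash
python3 - <<'E'
from h import *
crop('w1',330,60,430,235,4,'c5')
E
```

```text
(no output)
```

View pics/c5.png

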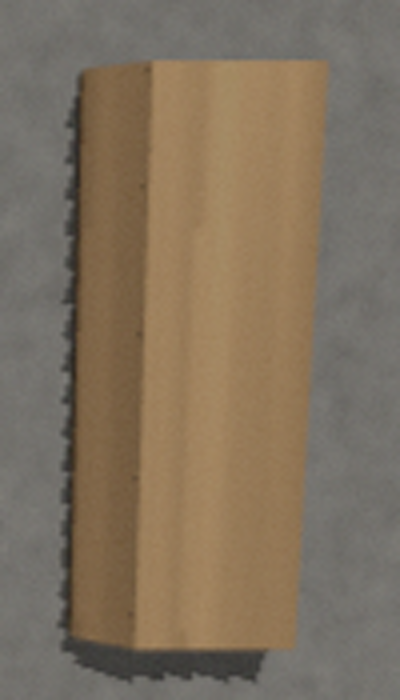

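```bash
python3 - <<'E'
from h import *
A=lambda u,v,z:px2w('w1',330+(u+.5)/4-.5,60+(v+.5)/4-.5,z)
a,b,c,d,e,f=A(328,60,.026),A(297,648,.026),A(152,60,.026),A(134,648,.026),A(82,68,.014),A(70,640,.014)
for p in(a,b,c,d,e,f):print(p)
for x,y in((a,b),(c,d),(e,f)):
    t=x-y; print(np.linalg.norm(t),np.arctan2(-t[0],t[1]))
print(np.linalg.norm(a-c),np.linalg.norm(b-d),(a+b+c+d)/4)
m=(a+b+c+d)/4; y=.315; o=m-.006*np.array([np.cos(y),np.sin(y),0]); print('origin',o)
plan([o[0],o[1],.05],down(y))
E
```

```text
[0.6089 0.2952 0.026 ]
[0.6435 0.1913 0.026 ]
[0.5784 0.2851 0.026 ]
[0.6127 0.1811 0.026 ]
[0.5671 0.2814 0.014 ]
[0.6015 0.1764 0.014 ]
0.10953520204310428 0.3218255190832804
0.10953849505443293 0.31776062760596013
0.110524365791536 0.31707057334099803
0.03209916246834494 0.03254441957382278 [0.6109 0.2382 0.026 ]
origin [0.6052 0.2363 0.026 ]
t 3.575 tcp [0.5813 0.1642 0.1859] rot [-0.0011 -0.0009  0.0029] lin(cm) old axes [ 6.0911  4.5366 13.5951] lin new axes [ 6.1163  4.5047 13.5944] F [ 0.1355 -0.6031 -0.3076] w 0.9974978468174389
```

```bash
python3 -m handwheel '[{"linear":[2,1.5,3],"rot":[0,0,0],"claw":1},{"linear":[2,1.5,3],"rot":[0,0,0],"claw":1},{"linear":[2,1.5,3],"rot":[0,0,0],"claw":1},{"linear":[0,0,2],"rot":[0,0,0],"claw":1},{"linear":[0,0,1],"rot":[0,0,0],"claw":1},{"linear":[0,0,0],"rot":[0,0,0],"claw":1},{"linear":[0,0,0],"rot":[0,0,0],"claw":1}]'
python3 - <<'E'
from h import *
plan([.606,.2348,.003],down(.317)); shot('wrist','w2');shot('side','s2'); crop('s2',140,230,340,390,4,'s2c')
E
```

```text
time_s: 4.45
tcp_pos: [0.6067, 0.2328, 0.0678]
orientation: [1.846, 2.54, 0.002]
wrist_force: [0.6, 0.3, 0.2]
width: 1.001
t 4.45 tcp [0.6067 0.2328 0.0678] rot [ 0.0015  0.0004 -0.0032] lin(cm) old axes [ 0.2129 -0.0146  6.482 ] lin new axes [ 0.2105 -0.0039  6.4821] F [0.5801 0.2608 0.1664] w 1.001038180439611
```

View pics/w2.png

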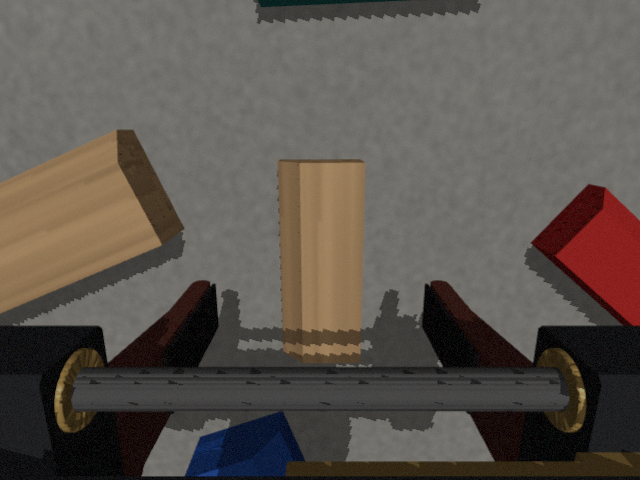

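View pics/s2c.png

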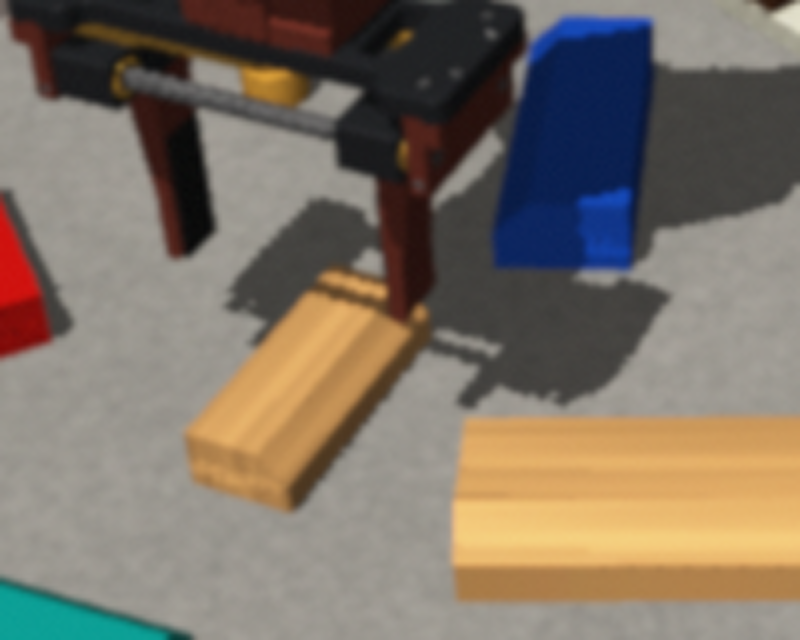

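```bash
python3 -m handwheel '[{"linear":[0.2,0,2],"rot":[0,0,0],"claw":1},{"linear":[0,0,2],"rot":[0,0,0],"claw":1},{"linear":[0,0,1.4],"rot":[0,0,0],"claw":1},{"linear":[0,0,0.9],"rot":[0,0,0],"claw":1},{"linear":[0,0,0],"rot":[0,0,0],"claw":1},{"linear":[0,0,0],"rot":[0,0,0],"claw":0.3},{"linear":[0,0,0],"rot":[0,0,0],"claw":0.3},{"linear":[0,0,0],"rot":[0,0,0],"claw":0.3},{"linear":[0,0,0],"rot":[0,0,0],"claw":0.3},{"linear":[0,0,0],"rot":[0,0,0],"claw":0.3},{"linear":[0,0,0],"rot":[0,0,0],"claw":0.3},{"linear":[0,0,0],"rot":[0,0,0],"claw":0.3}]'
python3 - <<'E'
from h import *
plan([.606,.2348,.003],down(.317)); shot('wrist','w3')
E
```

```text
time_s: 6.05
tcp_pos: [0.6055, 0.2355, 0.0038]
orientation: [1.845, 2.542, 0.0]
wrist_force: [0.1, -0.9, 1.7]
width: 0.5
t 6.05 tcp [0.6055 0.2355 0.0038] rot [ 0.0003  0.     -0.002 ] lin(cm) old axes [-0.0845  0.029   0.0793] lin new axes [-0.0846  0.0289  0.0793] F [ 0.0605 -0.881   1.6795] w 0.49952659418112466
```

View pics/w3.png

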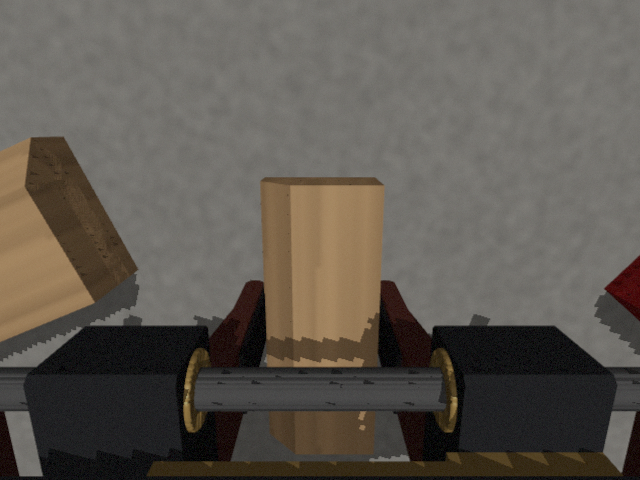

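```bash
cat >> h.py <<'E'
PH=-.130
ex=np.array([np.cos(PH),np.sin(PH),0]); ey=np.array([-np.sin(PH),np.cos(PH),0])
def hk(X,Y,z): return X*ex+Y*ey+np.array([0,0,z])
def inhk(p): return np.array([p@ex,p@ey,p[2]])
E
python3 - <<'E'
from h import *
t=np.array([.6055,.2355,0]); y=.317; bx=np.array([np.cos(y),np.sin(y),0]); by=np.array([-np.sin(y),np.cos(y),0])
for u,v in((291,186),(383,186),(276,453),(373,453)):
    p=px2w('w3',u,v,.026)-t; print(p@bx,p@by)
plan(hk(.597,-.130,.12),down(PH))
E
```

```text
-0.010104782075802527 0.055315550490096906
0.020983582095457837 0.055267360726907355
-0.018367981970986456 -0.053211606710789124
0.021114356031496816 -0.053280113951867145
t 6.1 tcp [0.6055 0.2355 0.0038] rot [0.0003 0.     0.445 ] lin(cm) old axes [-41.0645 -16.5723 -11.6208] lin new axes [-44.1996   2.7147 -11.6192] F [ 0.3303 -1.3213  1.8965] w 0.49521439930270883
```

```bash
python3 -m handwheel '[{"linear":[0,0,-1.6],"rot":[0,0,0],"claw":0.3},{"linear":[0,0,-3],"rot":[0,0,0],"claw":0.3},{"linear":[0,0,-4],"rot":[0,0,0],"claw":0.3},{"linear":[0,0,-3],"rot":[0,0,0.075],"claw":0.3},{"linear":[0,0,0],"rot":[0,0,0.12],"claw":0.3},{"linear":[0,0,0],"rot":[0,0,0.15],"claw":0.3},{"linear":[0,0,0],"rot":[0,0,0.1],"claw":0.3},{"linear":[-2.2,0.1,0],"rot":[0,0,0],"claw":0.3},{"linear":[-4,0.25,0],"rot":[0,0,0],"claw":0.3},{"linear":[-4,0.25,0],"rot":[0,0,0],"claw":0.3},{"linear":[-4,0.25,0],"rot":[0,0,0],"claw":0.3},{"linear":[-4,0.25,0],"rot":[0,0,0],"claw":0.3},{"linear":[-4,0.25,0],"rot":[0,0,0],"claw":0.3},{"linear":[-4,0.25,0],"rot":[0,0,0],"claw":0.3},{"linear":[-4,0.25,0],"rot":[0,0,0],"claw":0.3},{"linear":[-4,0.25,0],"rot":[0,0,0],"claw":0.3},{"linear":[-4,0.25,0],"rot":[0,0,0],"claw":0.3},{"linear":[-4,0.25,0],"rot":[0,0,0],"claw":0.3},{"linear":[-2,0.1,0],"rot":[0,0,0],"claw":0.3},{"linear":[0,0,0],"rot":[0,0,0],"claw":0.3}]'
python3 -m handwheel '[{"linear":[0,0,0],"rot":[0,0,0],"claw":0.3},{"linear":[0,0,0],"rot":[0,0,0],"claw":0.3}]'
python3 - <<'E'
from h import *
plan(hk(.597,-.130,.12),down(PH)); shot('wrist','w4'); shot('top','t4'); crop('t4',340,180,510,310,4,'t4c')
E
```

```text
time_s: 8.6
tcp_pos: [0.5739, -0.2081, 0.1196]
orientation: [-2.363, -2.07, 0.001]
wrist_force: [-0.4, 1.3, -1.0]
width: 0.5
time_s: 8.85
tcp_pos: [0.5752, -0.2042, 0.1198]
orientation: [-2.358, -2.076, -0.001]
wrist_force: [-0.3, 0.4, -1.3]
width: 0.5
t 8.85 tcp [ 0.5752 -0.2042  0.1198] rot [ 0.0001 -0.0008  0.003 ] lin(cm) old axes [-0.2093  0.0181 -0.0199] lin new axes [-0.2093  0.0187 -0.0197] F [-0.2559  0.4478 -1.3353] w 0.5002943310697158
```

View pics/w4.png

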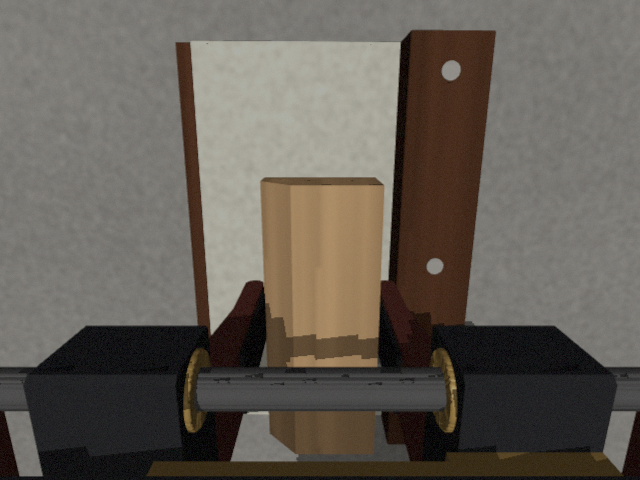

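View pics/t4c.png

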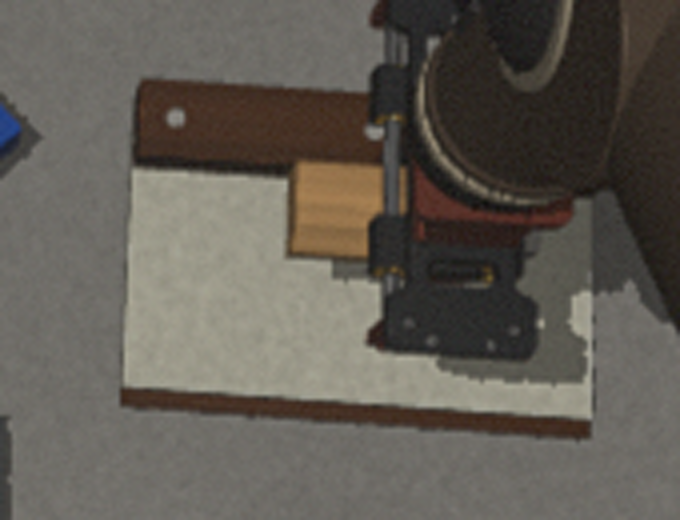

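```bash
python3 - <<'E'
from h import *
crop('w4',370,20,510,340,2.5 and 3,'c6'); 
E
python3 -c "
import cv2;im=cv2.imread('pics/c6.png');print(im.shape);cv2.imwrite('pics/c6a.png',im[:330]);cv2.imwrite('pics/c6b.png',im[600:960])"
```

```text
(960, 420, 3)
```

View pics/c6a.png

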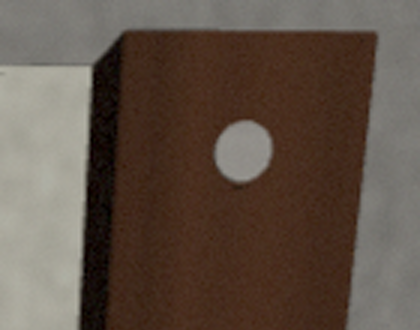

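View pics/c6b.png

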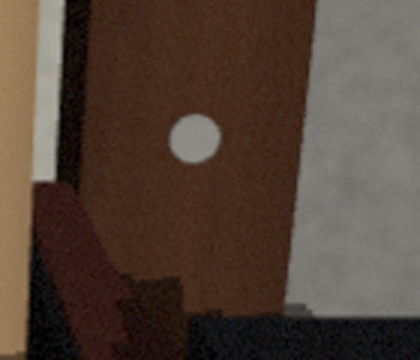

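```bash
python3 - <<'E'
from h import *
A=lambda u,v,z:inhk(px2w('w4',370+(u+.5)/3-.5,20+(v+.5)/3-.5,z))
for n,a in dict(nt1=(126,31,.045),nt2=(80,780,.045),nb1=(93,66,.015),nb2=(57,780,.015),ft1=(377,32,.045),ft2=(287,910,.045)).items(): print(n,A(*a))
# board/strip
B=lambda u,v,z:inhk(px2w('w4',u,v,z))
print(B(190,41,.015),B(209,328,.015))
print('tcp',inhk(ctrl.get_state()['tcp_pos']))
E
```

```text
nt1 [ 0.6432 -0.0039  0.045 ]
nt2 [ 0.6424 -0.1423  0.045 ]
nb1 [ 0.6432 -0.0037  0.015 ]
nb2 [ 0.6431 -0.1534  0.015 ]
ft1 [ 0.6869 -0.0039  0.045 ]
ft2 [ 0.6873 -0.171   0.045 ]
[ 0.5184 -0.0038  0.015 ] [ 0.5172 -0.1903  0.015 ]
tcp [ 0.5969 -0.1285  0.1198]
```

```bash
python3 -m handwheel '[{"linear":[0,0,2],"rot":[0,0,0],"claw":0.3},{"linear":[0,0,3],"rot":[0,0,0],"claw":0.3},{"linear":[0,0,2.5],"rot":[0,0,0],"claw":0.3},{"linear":[0,0,1.5],"rot":[0,0,0],"claw":0.3},{"linear":[0,0,0.7],"rot":[0,0,0],"claw":0.3},{"linear":[0,0,0.2],"rot":[0,0,0],"claw":0.3},{"linear":[0,0,0],"rot":[0,0,0],"claw":0.3},{"linear":[0,0,0],"rot":[0,0,0],"claw":0.3}]'
python3 - <<'E'
from h import *
s=ctrl.get_state();print(inhk(s['tcp_pos']),s['wrist_force']); shot('side','s5'); crop('s5',300,130,500,280,4,'s5c')
E
```

```text
time_s: 9.95
tcp_pos: [0.5753, -0.2065, 0.0214]
orientation: [2.36, 2.072, 0.001]
wrist_force: [0.5, 0.7, -1.8]
width: 0.501
[ 0.5972 -0.1301  0.0214] [ 0.53    0.7465 -1.7688]
```

View pics/s5c.png

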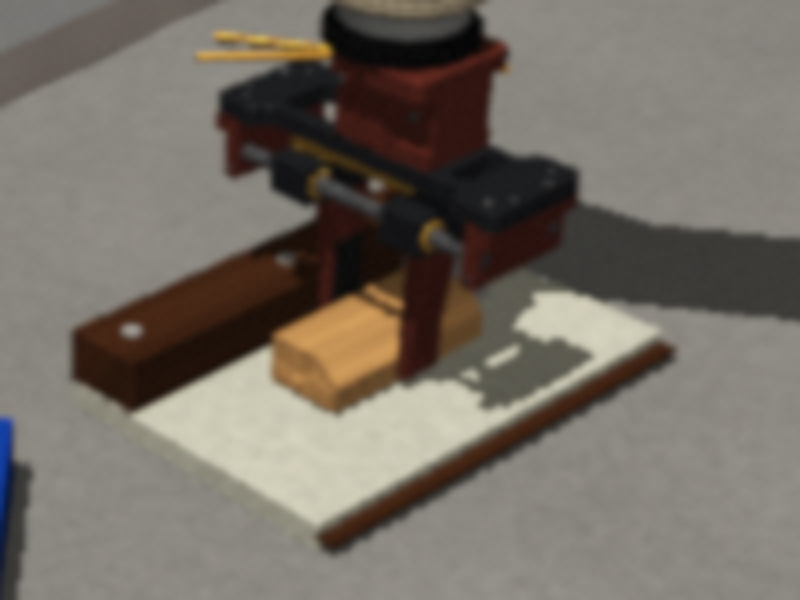

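```bash
python3 -m handwheel '[{"linear":[-0.5,0,0],"rot":[0,0,0],"claw":0.3},{"linear":[-0.4,0,0],"rot":[0,0,0],"claw":0.3},{"linear":[0,0,0],"rot":[0,0,0],"claw":0.3},{"linear":[0,0,0],"rot":[0,0,0],"claw":0.3}]'; python3 -m handwheel '[{"linear":[-0.15,0,0.05],"rot":[0,0,0],"claw":0.3},{"linear":[-0.1,0,0.05],"rot":[0,0,0],"claw":0.3},{"linear":[0,0,0],"rot":[0,0,0],"claw":0.3},{"linear":[0,0,0],"rot":[0,0,0],"claw":0.3}]'
```

```text
time_s: 10.5
tcp_pos: [0.5736, -0.2152, 0.0206]
orientation: [-2.361, -2.072, -0.0]
wrist_force: [0.3, 0.3, -1.6]
width: 0.499
time_s: 11.0
tcp_pos: [0.5733, -0.2177, 0.0196]
orientation: [-2.361, -2.072, 0.0]
wrist_force: [0.5, -0.2, -2.4]
width: 0.492
```

```bash
python3 -m handwheel '[{"linear":[-0.15,0,0],"rot":[0,0,0],"claw":0.3},{"linear":[0,0,0],"rot":[0,0,0],"claw":0.3}]'; python3 -m handwheel '[{"linear":[-0.15,0,0],"rot":[0,0,0],"claw":0.3},{"linear":[0,0,0],"rot":[0,0,0],"claw":0.3}]'
```

```text
time_s: 11.25
tcp_pos: [0.5731, -0.2194, 0.0196]
orientation: [2.361, 2.072, -0.0]
wrist_force: [1.2, 0.1, -1.6]
width: 0.497
time_s: 11.5
tcp_pos: [0.5729, -0.2209, 0.0196]
orientation: [2.361, 2.072, -0.0]
wrist_force: [-0.5, -0.0, -1.1]
width: 0.498
```

```bash
python3 -m handwheel '[{"linear":[-0.15,0,0],"rot":[0,0,0],"claw":0.3},{"linear":[0,0,0],"rot":[0,0,0],"claw":0.3}]'; python3 -m handwheel '[{"linear":[-0.1,0,0],"rot":[0,0,0],"claw":0.3},{"linear":[0,0,0],"rot":[0,0,0],"claw":0.3}]'
```

```text
time_s: 11.75
tcp_pos: [0.5728, -0.2218, 0.0197]
orientation: [-2.361, -2.073, -0.001]
wrist_force: [-0.0, 0.9, -1.8]
width: 0.501
time_s: 12.0
tcp_pos: [0.5728, -0.2219, 0.0196]
orientation: [-2.359, -2.073, -0.001]
wrist_force: [0.1, 5.2, 0.5]
width: 0.499
```

```bash
python3 -m handwheel '[{"linear":[0.03,0,0.1],"rot":[0,0,0],"claw":0.3},{"linear":[0,0,0],"rot":[0,0,0],"claw":0.3},{"linear":[0,0,0],"rot":[0,0,0],"claw":0.6},{"linear":[0,0,0],"rot":[0,0,0],"claw":0.6},{"linear":[0,0,0],"rot":[0,0,0],"claw":0.6}]'
python3 - <<'E'
from h import *
s=ctrl.get_state();print(inhk(s['tcp_pos']),s['wrist_force'],s['width']); shot('side','s6'); crop('s6',300,130,500,280,4,'s6c')
E
```

```text
time_s: 12.62
tcp_pos: [0.5726, -0.2236, 0.0187]
orientation: [2.361, 2.071, -0.001]
wrist_force: [-0.2, 0.6, -0.6]
width: 0.6
[ 0.5967 -0.1475  0.0187] [-0.1963  0.6292 -0.589 ] 0.5995345520797177
```

View pics/s6c.png

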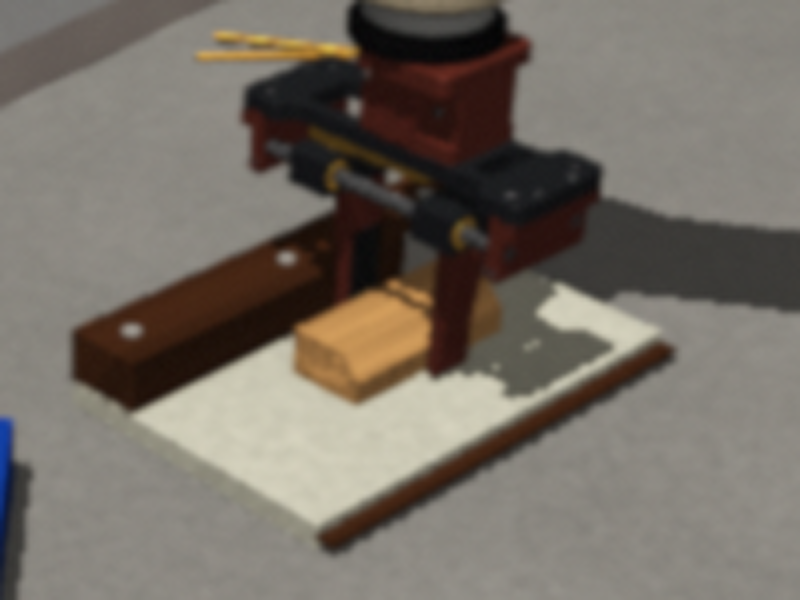

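```bash
python3 -m handwheel '[{"linear":[0,0,-2],"rot":[0,0,0],"claw":0.6},{"linear":[0,0,-3],"rot":[0,0,0],"claw":0.6},{"linear":[0,0,-3],"rot":[0,0,0],"claw":0},{"linear":[0,0,0],"rot":[0,0,0.17],"claw":0},{"linear":[0,0,0],"rot":[0,0,0.17],"claw":0},{"linear":[0,0,0],"rot":[0,0,0.17],"claw":0},{"linear":[0,0,0],"rot":[0,0,0.17],"claw":0},{"linear":[0,0,0],"rot":[0,0,0.17],"claw":0},{"linear":[0,0,0],"rot":[0,0,0.17],"claw":0},{"linear":[0,0,0],"rot":[0,0,0.17],"claw":0},{"linear":[0,0,0],"rot":[0,0,0.17],"claw":0},{"linear":[0,0,0],"rot":[0,0,0.17],"claw":0},{"linear":[0,0,0],"rot":[0,0,0.04],"claw":0},{"linear":[0,0,0],"rot":[0,0,0],"claw":0},{"linear":[0,0,0],"rot":[0,0,0],"claw":0}]'
python3 - <<'E'
from h import *
plan(hk(.545,-.1455,.0195),down(PH-np.pi/2)); print(ctrl.get_state()['joint_pos']); shot('side','s7'); shot('wrist','w7');shot('top','t7'); crop('t7',340,180,510,310,4,'t7c'); crop('s7',300,130,500,280,4,'s7c')
E
```

```text
time_s: 14.55
tcp_pos: [0.5727, -0.2228, 0.0989]
orientation: [-3.135, 0.199, -0.0]
wrist_force: [0.7, -0.1, 0.5]
width: 0.005
t 14.55 tcp [ 0.5727 -0.2228  0.0989] rot [-0.0001 -0.0003  0.0031] lin(cm) old axes [-5.1771 -0.1362  7.9426] lin new axes [-5.1753 -0.121   7.944 ] F [ 0.707  -0.1493  0.5184] w 0.004580392877396983
[ 0.3354  0.5204 -0.0591  1.7425  0.0379  0.8796 -1.4378]
```

View pics/s7c.png

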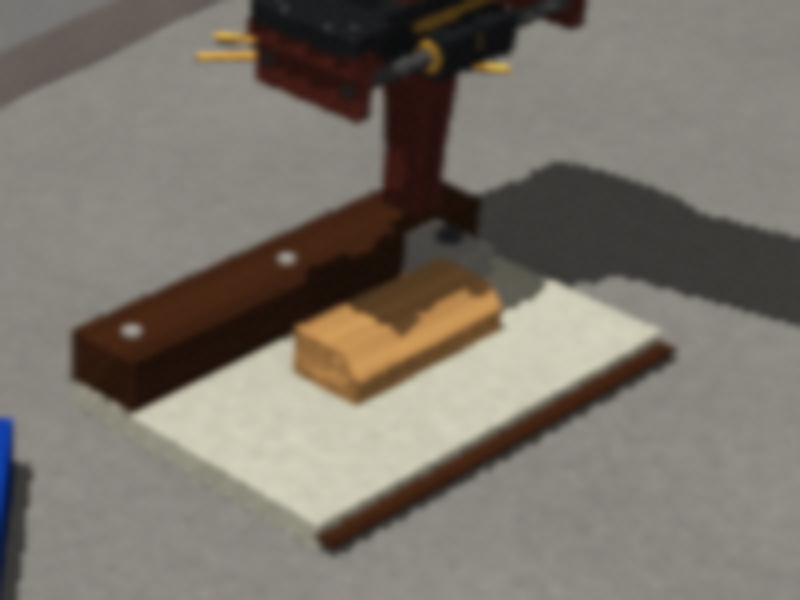

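View pics/w7.png

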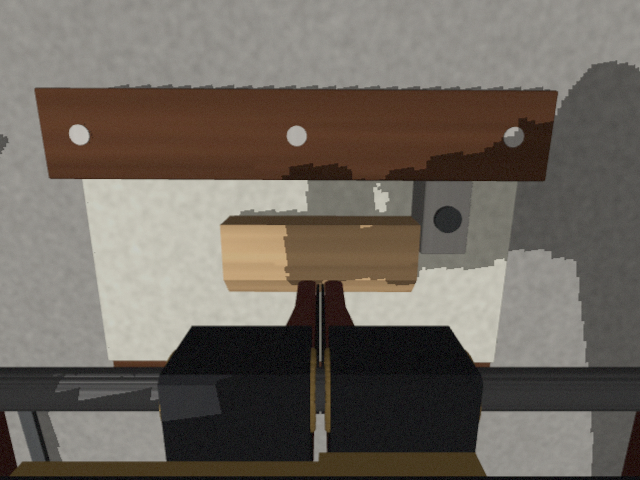

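The wrist view shows the blank spanning (222..418, 217..290) with its right end against the stop at (420,230), parallel to the fence. Next I'll go behind it and down.

```bash
python3 -m handwheel '[{"linear":[-2.5,-0.1,0],"rot":[0,0,0],"claw":0},{"linear":[-2.7,0,1],"rot":[0,0,0],"claw":0},{"linear":[0,0,3],"rot":[0,0,0],"claw":0},{"linear":[0,0,2.4],"rot":[0,0,0],"claw":0},{"linear":[0,0,1.1],"rot":[0,0,0],"claw":0},{"linear":[0,0,0.4],"rot":[0,0,0],"claw":0},{"linear":[0,0,0],"rot":[0,0,0],"claw":0},{"linear":[0,0,0],"rot":[0,0,0],"claw":0}]'
python3 - <<'E'
from h import *
plan(hk(.643-.044-.010,-.1455,.0195),down(PH-np.pi/2)); shot('wrist','w8')
E
```

```text
time_s: 15.7
tcp_pos: [0.5218, -0.2153, 0.0204]
orientation: [3.135, -0.203, 0.002]
wrist_force: [-0.0, -0.5, -0.4]
width: 0.009
t 15.7 tcp [ 0.5218 -0.2153  0.0204] rot [ 0.0003 -0.0013  0.0009] lin(cm) old axes [ 4.3692 -0.0346  0.0957] lin new axes [ 4.3693 -0.0385  0.0903] F [-0.0365 -0.4507 -0.3554] w 0.008889902095797946
```

View pics/w8.png

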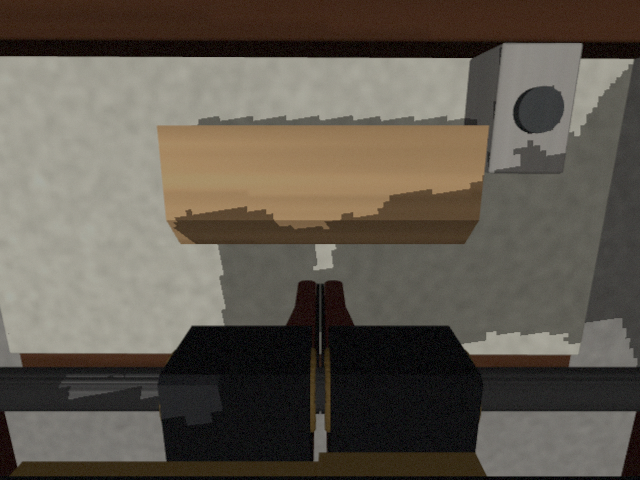

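```bash
python3 -m handwheel '[{"linear":[0.8,0,0],"rot":[0,0,0],"claw":0},{"linear":[0.6,0,0],"rot":[0,0,0],"claw":0},{"linear":[0.4,0,0],"rot":[0,0,0],"claw":0},{"linear":[0.4,0,0],"rot":[0,0,0],"claw":0},{"linear":[0.4,0,0],"rot":[0,0,0],"claw":0},{"linear":[0.4,0,0],"rot":[0,0,0],"claw":0},{"linear":[0.4,0,0],"rot":[0,0,0],"claw":0},{"linear":[0.3,0,0],"rot":[0,0,0],"claw":0},{"linear":[0.2,0,0],"rot":[0,0,0],"claw":0},{"linear":[0,0,0],"rot":[0,0,0],"claw":0}]'
python3 -m handwheel '[{"linear":[0.2,0,0],"rot":[0,0,0],"claw":0},{"linear":[0,0,0],"rot":[0,0,0],"claw":0}]'
python3 -m handwheel '[{"linear":[0.15,0,0],"rot":[0,0,0],"claw":0},{"linear":[0,0,0],"rot":[0,0,0],"claw":0}]'
```

```text
time_s: 17.0
tcp_pos: [0.5602, -0.2203, 0.0197]
orientation: [3.135, -0.203, 0.001]
wrist_force: [0.4, 0.4, 0.0]
width: 0.003
time_s: 17.25
tcp_pos: [0.562, -0.2205, 0.0197]
orientation: [3.135, -0.203, 0.0]
wrist_force: [0.1, 1.0, 1.3]
width: 0.007
time_s: 17.5
tcp_pos: [0.5635, -0.2207, 0.0197]
orientation: [3.135, -0.203, 0.0]
wrist_force: [-0.4, 0.3, 0.5]
width: 0.005
```

```bash
python3 -m handwheel '[{"linear":[0.2,0,0],"rot":[0,0,0],"claw":0},{"linear":[0,0,0],"rot":[0,0,0],"claw":0}]'
python3 -m handwheel '[{"linear":[0.15,0,0],"rot":[0,0,0],"claw":0},{"linear":[0,0,0],"rot":[0,0,0],"claw":0}]'
python3 - <<'E'
from h import *
plan(hk(.643-.044-.010,-.1455,.0195),down(PH-np.pi/2)); shot('wrist','w9')
E
```

```text
time_s: 17.75
tcp_pos: [0.5645, -0.2208, 0.0195]
orientation: [-3.135, 0.203, 0.003]
wrist_force: [-4.8, 1.2, 4.2]
width: 0.007
time_s: 18.0
tcp_pos: [0.5645, -0.2208, 0.0194]
orientation: [-3.134, 0.203, 0.007]
wrist_force: [-9.1, 1.8, 7.0]
width: 0.004
t 18.0 tcp [ 0.5645 -0.2208  0.0194] rot [-0.0003  0.0045  0.0005] lin(cm) old axes [ 0.0629 -0.0268 -0.0113] lin new axes [ 0.0629 -0.0268 -0.011 ] F [-9.0785  1.8412  7.0018] w 0.004476010369311851
```

View pics/w9.png

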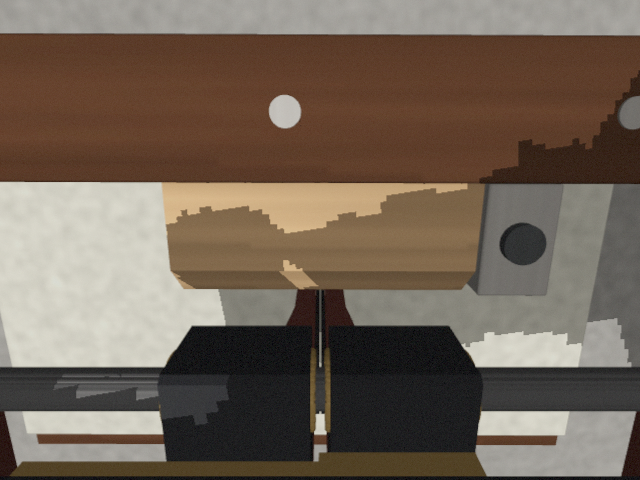

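```bash
python3 - <<'E'
from h import *
crop('w9',440,165,580,305,5,'w9c')
E
```

```text
(no output)
```

View pics/w9c.png

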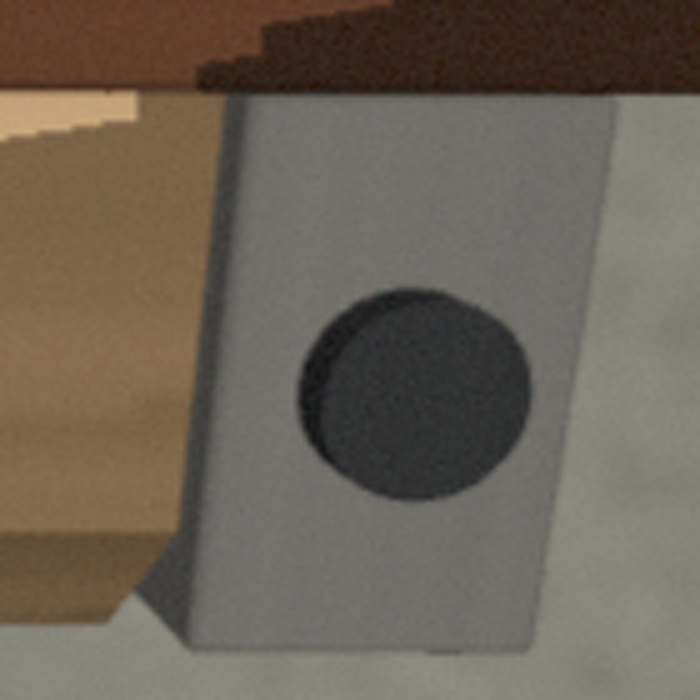

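```bash
python3 - <<'E'
from h import *
A=lambda u,v,z:inhk(px2w('w9',440+(u+.5)/5-.5,165+(v+.5)/5-.5,z))
print(A(222,100,.041),A(178,530,.041)); print(A(245,100,.045),A(190,640,.045),A(614,100,.045)); print('fence',A(300,92,.045))
B=lambda u,v,z:inhk(px2w('w9',u,v,z)); print(B(0,181.5,.045),B(163,183,.041), B(320,289.5,.029))
E
```

```text
[ 0.6415 -0.2     0.041 ] [ 0.6107 -0.2002  0.041 ]
[ 0.642 -0.2    0.045] [ 0.6039 -0.2003  0.045 ] [ 0.6421 -0.2242  0.045 ]
fence [ 0.6426 -0.2035  0.045 ]
[ 0.6429 -0.0395  0.045 ] [ 0.6419 -0.0914  0.041 ] [ 0.5986 -0.1446  0.029 ]
```

```bash
python3 -m handwheel '[{"linear":[-0.6,0,0],"rot":[0,0,0],"claw":0},{"linear":[-2,0,0],"rot":[0,0,0],"claw":0},{"linear":[-1,0,-3],"rot":[0,0,0],"claw":0},{"linear":[0,0,-4],"rot":[0,0,0],"claw":0},{"linear":[0,0,-1],"rot":[0,0.1,0],"claw":0},{"linear":[0,0,0],"rot":[0,0.15,0],"claw":0},{"linear":[0,0,0],"rot":[0,0.15,0],"claw":0},{"linear":[0,0,0],"rot":[0,0.15,0],"claw":0},{"linear":[0,0,0],"rot":[0,0.1,0],"claw":0},{"linear":[0,0,0],"rot":[0,0,0],"claw":0},{"linear":[0,0,0],"rot":[0,0,0],"claw":0}]'
cat >> h.py <<'E'
def tilt(th):
    return down(PH-np.pi/2)@R.from_rotvec([0,th,0]).as_matrix()
E
python3 - <<'E'
from h import *
plan(hk(.590,-.1455,.060),tilt(.7)); s=ctrl.get_state();print(s['joint_pos'],inhk(s['tcp_pos'])); shot('wrist','w10');shot('side','s10')
E
```

```text
time_s: 19.42
tcp_pos: [0.5375, -0.2015, 0.104]
orientation: [-3.028, 0.171, -0.754]
wrist_force: [0.6, -0.1, 0.8]
width: 0.004
t 19.425 tcp [ 0.5375 -0.2015  0.104 ] rot [-0.0508  0.2147 -0.001 ] lin(cm) old axes [0.6721 1.8118 5.253 ] lin new axes [-0.4736  1.541   5.3599] F [ 0.5938 -0.1351  0.7978] w 0.004134012064218495
[ 0.5272  0.3095 -0.1759  2.2244 -0.6232  0.1858 -0.7223] [ 0.5591 -0.1301  0.104 ]
```

View pics/w10.png

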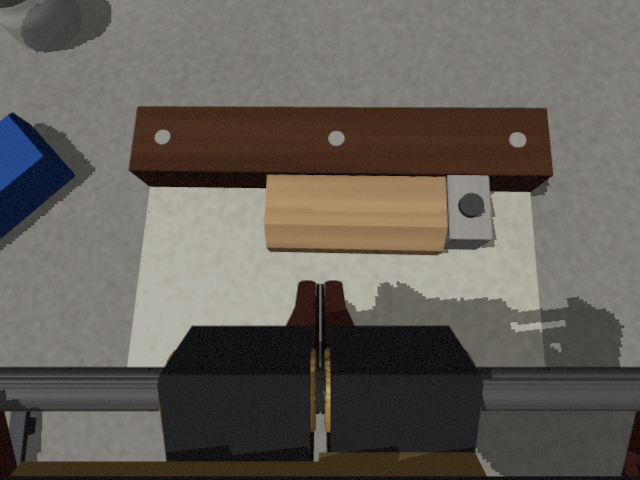

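View pics/s10.png

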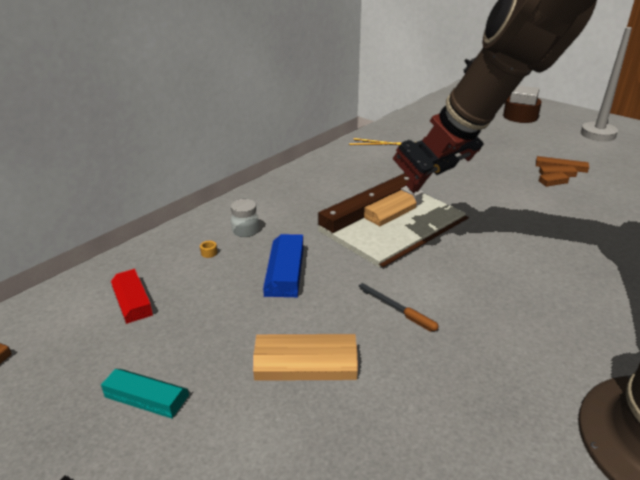

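```bash
python3 - <<'E'
from h import *
plan(hk(.575,-.1455,.060),tilt(.4))
E
```

```text
t 19.525 tcp [ 0.5376 -0.2012  0.104 ] rot [-0.0508 -0.0853  0.0072] lin(cm) old axes [-0.6594  1.7949  4.5435] lin new axes [-0.254   1.5642  4.6678] F [ 0.2984  0.3667 -0.0497] w 0.002315971151635631
```

```bash
python3 -m handwheel '[{"linear":[0,0,0],"rot":[-0.05,-0.085,0.007],"claw":0},{"linear":[0,0.8,0],"rot":[0,0,0],"claw":0},{"linear":[0,0.75,1],"rot":[0,0,0],"claw":0},{"linear":[-0.1,0,1.7],"rot":[0,0,0],"claw":0},{"linear":[-0.1,0,1.4],"rot":[0,0,0],"claw":0},{"linear":[0,0,0.5],"rot":[0,0,0],"claw":0},{"linear":[0,0,0],"rot":[0,0,0],"claw":0},{"linear":[0,0,0],"rot":[0,0,0],"claw":0}]'
python3 - <<'E'
from h import *
plan(hk(.575,-.1455,.060),tilt(.4)); s=ctrl.get_state();print(s['joint_pos'],inhk(s['tcp_pos']));
plan(hk(.5958,-.1455,.031),tilt(.4))
E
```

```text
time_s: 20.52
tcp_pos: [0.5528, -0.2169, 0.0589]
orientation: [3.059, -0.187, 0.673]
wrist_force: [-0.1, -0.2, 0.0]
width: 0.007
t 20.525 tcp [ 0.5528 -0.2169  0.0589] rot [-0.0254 -0.0314  0.0028] lin(cm) old axes [-0.0674  0.2027 -0.153 ] lin new axes [-0.0715  0.2067 -0.1456] F [-0.0611 -0.2265  0.0209] w 0.006732770607699447
[ 0.4311  0.4178 -0.0778  2.1764 -0.6021  0.162  -0.7495] [ 0.5762 -0.1434  0.0589]
t 20.525 tcp [ 0.5528 -0.2169  0.0589] rot [-0.0254 -0.0314  0.0028] lin(cm) old axes [0.6095 0.2934 3.3498] lin new axes [0.715  0.2067 3.3354] F [-0.0611 -0.2265  0.0209] w 0.006732770607699447
```

```bash
python3 -m handwheel '[{"linear":[0,0,0],"rot":[-0.025,-0.11,0.003],"claw":0},{"linear":[0,0,0],"rot":[0,-0.12,0],"claw":0},{"linear":[0,0,0],"rot":[0,0,0],"claw":0},{"linear":[0,0,0],"rot":[0,0,0],"claw":0}]'
python3 - <<'E'
from h import *
s=ctrl.get_state();print(s['joint_pos'],inhk(s['tcp_pos']));
plan(hk(.5952,-.1455,.033),tilt(.2))
d=hk(np.cos(.62),0,-np.sin(.62)); print('push dir in tool',tilt(.2).T@d); c,s_=shot('wrist','w11')
E
```

```text
time_s: 21.02
tcp_pos: [0.5527, -0.215, 0.0562]
orientation: [3.111, -0.193, 0.361]
wrist_force: [-0.5, 0.4, -0.2]
width: 0.006
[ 0.081   0.4692  0.3083  2.041  -0.452   0.4656 -0.9653] [ 0.5759 -0.1415  0.0562]
t 21.025 tcp [ 0.5527 -0.215   0.0562] rot [-0.0118 -0.0305  0.005 ] lin(cm) old axes [1.3463 0.4339 2.6964] lin new axes [1.4299 0.3954 2.659 ] F [-0.5383  0.3859 -0.1547] w 0.005993626335056475
push dir in tool [0.6822 0.     0.7311]
```

View pics/w11.png

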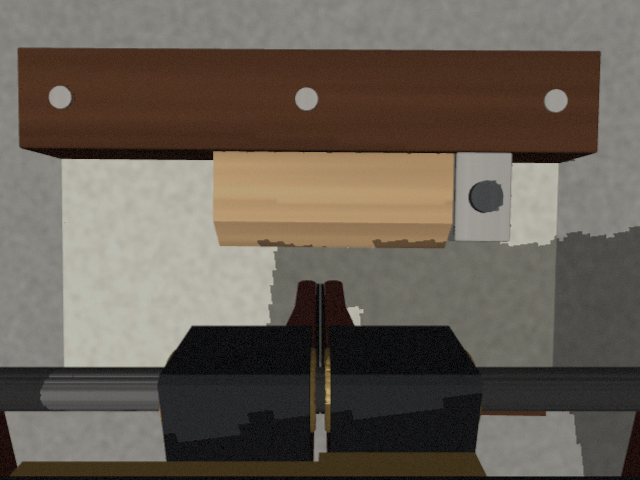

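```bash
python3 -m handwheel '[{"linear":[0.3,0.2,0.7],"rot":[0,0,0],"claw":0},{"linear":[0.4,0.2,0.8],"rot":[0,0,0],"claw":0},{"linear":[0.3,0,0.5],"rot":[0,0,0],"claw":0},{"linear":[0,0,0],"rot":[0,0,0],"claw":0},{"linear":[0,0,0],"rot":[0,0,0],"claw":0}]'
python3 - <<'E'
from h import *
s=ctrl.get_state();print(s['joint_pos'],inhk(s['tcp_pos']));
plan(hk(.5952,-.1455,.033),tilt(.2)); shot('side','s12'); crop('s12',340,150,480,255,5,'s12c')
E
```

```text
time_s: 21.7
tcp_pos: [0.5665, -0.2215, 0.0391]
orientation: [3.111, -0.195, 0.358]
wrist_force: [-0.2, -0.0, 0.4]
width: 0.005
[ 0.1026  0.5171  0.2887  2.0108 -0.4712  0.4509 -0.9489] [ 0.5904 -0.1462  0.0391]
t 21.7 tcp [ 0.5665 -0.2215  0.0391] rot [-0.011  -0.0283  0.0037] lin(cm) old axes [ 0.3285 -0.0649  0.7025] lin new axes [ 0.348  -0.0738  0.6921] F [-0.1558 -0.048   0.4225] w 0.004547500162716112
```

View pics/s12c.png

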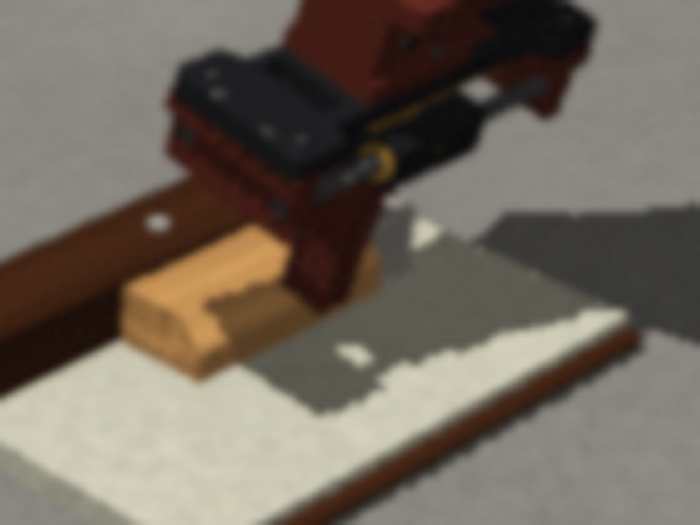

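```bash
python3 -m handwheel '[{"linear":[0.15,0,0.25],"rot":[0,0,0],"claw":0},{"linear":[0.1,0,0.2],"rot":[0,0,0],"claw":0},{"linear":[0,0,0],"rot":[0,0,0],"claw":0}]'; python3 -m handwheel '[{"linear":[0.14,0,0.15],"rot":[0,0,0],"claw":0},{"linear":[0,0,0],"rot":[0,0,0],"claw":0}]';python3 -m handwheel '[{"linear":[0.14,0,0.15],"rot":[0,0,0],"claw":0},{"linear":[0,0,0],"rot":[0,0,0],"claw":0}]'
```

```text
time_s: 22.12
tcp_pos: [0.5701, -0.2218, 0.0353]
orientation: [3.111, -0.195, 0.358]
wrist_force: [-0.4, 0.8, -0.2]
width: 0.005
time_s: 22.38
tcp_pos: [0.5718, -0.2221, 0.0342]
orientation: [3.111, -0.195, 0.358]
wrist_force: [-0.6, -1.1, 0.6]
width: 0.007
time_s: 22.62
tcp_pos: [0.5725, -0.2222, 0.0333]
orientation: [3.112, -0.196, 0.356]
wrist_force: [-6.2, 2.2, 7.8]
width: 0.006
```

```bash
python3 -m handwheel '[{"linear":[0.2,0,0.05],"rot":[0,0,0],"claw":0},{"linear":[0,0,0],"rot":[0,0,0],"claw":0},{"linear":[0,0,0],"rot":[0,0,0],"claw":0}]'
```

```text
time_s: 23.0
tcp_pos: [0.5728, -0.2223, 0.0332]
orientation: [3.113, -0.196, 0.352]
wrist_force: [-13.8, 3.3, 17.4]
width: 0.009
```

```bash
python3 -m handwheel '[{"linear":[0.03,0,-0.1],"rot":[0,0,0],"claw":0},{"linear":[0,0,0],"rot":[0,0,0],"claw":0},{"linear":[0,0,0],"rot":[0,0,0],"claw":0}]'
```

```text
time_s: 23.38
tcp_pos: [0.5727, -0.2222, 0.0335]
orientation: [3.113, -0.196, 0.351]
wrist_force: [-9.5, 1.6, 7.1]
width: 0.003
```

```bash
python3 -m handwheel '[{"linear":[0.17,0,-0.02],"rot":[0,0,0],"claw":0},{"linear":[0,0,0],"rot":[0,0,0],"claw":0},{"linear":[0,0,0],"rot":[0,0,0],"claw":0}]'
```

```text
time_s: 23.75
tcp_pos: [0.5728, -0.2222, 0.0334]
orientation: [3.114, -0.197, 0.347]
wrist_force: [-14.9, 1.9, 9.6]
width: 0.008
```

```bash
python3 -m handwheel '[{"linear":[0,0,0],"rot":[0,0,0],"claw":0},{"linear":[0,0,0],"rot":[0,0,0],"claw":0},{"linear":[0,0,0],"rot":[0,0,0],"claw":0},{"linear":[0,0,0],"rot":[0,0,0],"claw":0},{"linear":[0,0,0],"rot":[0,0,0],"claw":0},{"linear":[0,0,0],"rot":[0,0,0],"claw":0},{"linear":[0,0,0],"rot":[0,0,0],"claw":0},{"linear":[0,0,0],"rot":[0,0,0],"claw":0}]'
python3 - <<'E'
from h import *
shot('wrist','w13');shot('side','s13'); shot('top','t13'); crop('w13',180,100,520,300,2,'w13c'); crop('s13',320,150,470,250,5,'s13c')
s=ctrl.get_state();f=s['wrist_force'];print(s['time_s'],f,'into fence',-f@ex,'along',f@ey,np.linalg.norm(f),inhk(s['tcp_pos']))
E
```

```text
time_s: 24.75
tcp_pos: [0.5728, -0.2223, 0.0334]
orientation: [3.114, -0.197, 0.347]
wrist_force: [-13.3, 2.4, 9.0]
width: 0.006
24.9 [-13.9821   2.8713   8.8273] into fence 14.23634049190738 along 1.0345370162274092 16.78284871364967 [ 0.5968 -0.1461  0.0334]
```

View pics/w13c.png

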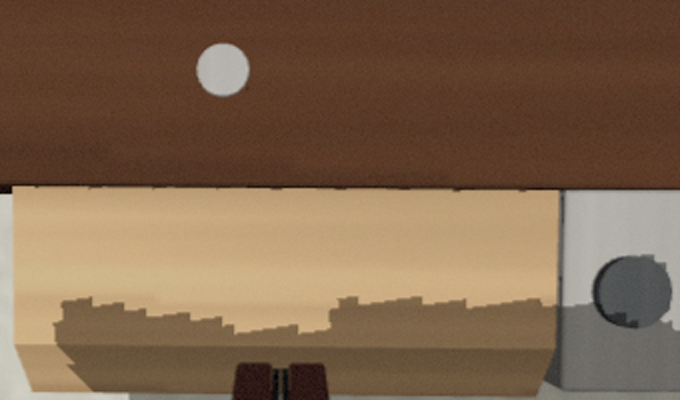

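View pics/s13c.png

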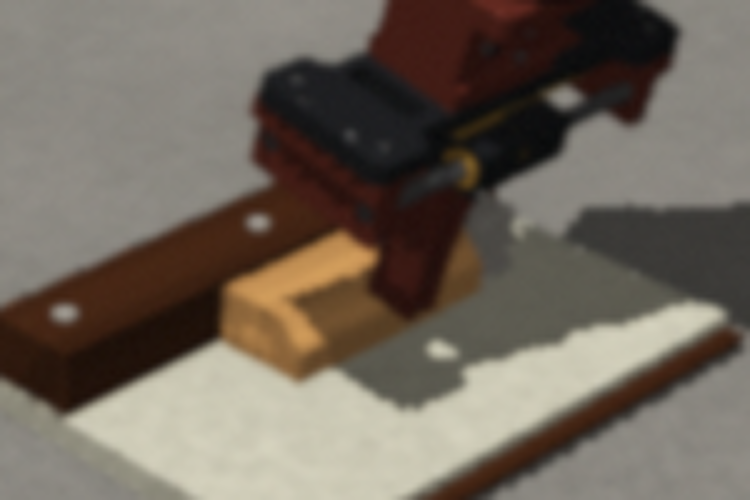

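View pics/t13.png

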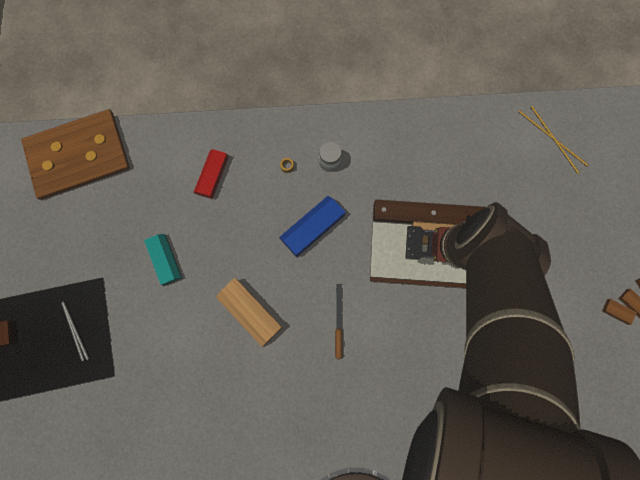

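```bash
python3 -m handwheel '[{"linear":[0.03,0,0],"rot":[0,0,0],"claw":0},{"linear":[0,0,0],"rot":[0,0,0],"claw":0},{"linear":[0,0,0],"rot":[0,0,0],"claw":0},{"linear":[0,0,0],"rot":[0,0,0],"claw":0}]'
python3 - <<'E'
from h import *
s=ctrl.get_state();f=s['wrist_force'];print(s['time_s'],'into fence',-f@ex,'down',f[2],'along',f@ey,np.linalg.norm(f))
print(ctrl.hand_in())
E
```

```text
time_s: 25.4
tcp_pos: [0.5729, -0.2222, 0.0334]
orientation: [3.114, -0.197, 0.347]
wrist_force: [-14.0, 2.7, 10.7]
width: 0.007
25.4 into fence 14.27159667923218 down 10.687832115561754 along 0.9071133760204138 17.853041247419426
the job is handed in; nothing more can be done
None
```

The blank is lying flat in the sawing hook, its square side flush along the fence and one end against the stop. The job was handed in at 25.4 s with the diagonal push still held.

**How it was done:** I gripped the small pale blank across its width and set it on the base board. I moved it along until contact with the stop was felt at about 5 N. After letting go, I pushed it level on its low side wall up to the fence with the fingers closed. Then I pushed on the middle of the bevel with the closed fingertips.

**Last checks:**
- **Push:** the wrist force read about 14 N into the fence and 11 N down, 18 N in total. It was steady over the last second or so, drifting by about 1 N. While I was building it up it briefly read about 22 N, with more down than into the fence, and I eased it off.
- **Placing:** the wrist picture during the push showed no visible gap at the fence. The blank's end and the stop face measured the same to within about 0.5 mm, taken during the earlier level push.
- **Bystanders:** the last top picture showed the file, jar, sleeve and look-alikes where they started.

**What disagreed:**
- The top and side cameras differed by 3 to 7 mm along the fence. I settled it with the wrist camera and the contact with the stop.
- I wanted the tool tilted 45 degrees, but one wrist joint was near its limit. The push was made at about 13 degrees of tilt, so the fingertips' front edge bears on the bevel rather than their full face.

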